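Set and lock the length stop against a tube on the saw bench

ROBOT

A 7-joint arm with a two-finger parallel gripper is mounted at the origin on the work surface. World frame = base frame: x ahead of the robot, y to its left, z up, the work surface at z = 0. Lengths are in m, angles in rad, forces in N, time in s.
With the tool pointing down it reaches from about 0.35 to 0.9 m from the base axis. Payload 7.2 kg.
Tool frame: the origin (TCP) lies on the front face of the gripper's body, between the roots of the fingers; the fingertips stand 80 mm ahead of it and the grasp point (between the pads) lies manip.tcp_to_grasp ahead of it (manip.tcp_to_grasp is the distance from the TCP to the grasp point, in m); z points along the fingers, y is the line along which they close (so a half turn about z gives the same grasp; the last joint's range is limited). The gripper opens to 88 mm and grips with 3 to 60 N. Pads are 20 mm wide; open, the fingers measure 115 mm over their backs; the gripper's body (75 mm by 178 mm) begins 61 mm behind the grasp point.
Start: joints at [-0.068, 0.411, -0.013, 1.596, 0.006, 1.134, -0.082], TCP at [0.625, -0, 0.303] pointing down, gripper open.
Joint ranges: [-2.95, 2.95], [-0.29, 1.99], [-1.47, 1.44], [0.14, 2.54], [-1.03, 4.17], [0.13, 1.85], [-2.86, 2.86]. Speed limits (rad/s): [2.39, 2.39, 3.01, 3.01, 3.14, 3.14, 3.14].

INTERFACE

Orientations are given as a unit quaternion [w, x, y, z].
In Python, from bench import manip gives the robot as it stands.
- The arm moves only by the tool jog_arm, never from a script. Its argument "plan" is a list of rows, each an object with "twist": the turn, a rotation vector about the tool's x, y, z in degrees, a list of three; "translation": the shift along the tool's x, y, z in mm, a list of three; "jaw": the closure, from -1 (fully open) to 1 (shut), so that 0 is half open. In form: [{"twist": [rx, ry, rz], "translation": [dx, dy, dz], "jaw": jaw}, ...]. A call has 1 to 20 rows; each row shifts and turns the commanded pose from where the row before left it, along the tool's axes as they then stand; what a row does not reach is not made up. A row lasts 1/10 s, in which the tool goes at most 50 mm and 8.59 degrees, less where a joint would pass 70% of its speed; a pose out of reach is approached as far as the arm can. A call with a gripper value outside its range is refused whole. The fingers move at their own pace and stop on an object; "squeeze" is the grip in N (left out, the last holds). Time passes only in rows, so rows that do not move let the fingers close. It gives the time, the measured TCP pose, the force, the opening and the grip force at its end, in the units of the state.
- manip.get_obs(): the state, without advancing time (a new reading comes with each control period).
- manip.capture(name): name is "scene" or "side" or "wrist"; returns a dict with "frame" (400x640x3 uint8, red, green, blue), "depth" (400x640 float32, m along the optical axis (not along the pixel's ray), 0 where there is no reading), "K" (3x3 intrinsics, pixels), "view" (4x4, takes a point from world to camera coordinates); the wrist camera has in their place "mount" (4x4, takes a point from camera to tool coordinates, whose origin is the TCP and whose axes are the flange's). Camera axes: x right, y up, looking along -z (the intrinsics and any distortion apply to the point x, -y, -z); pixel columns grow to the right and rows downward; lengths in m; the calibration is good to about 2 mm. A picture is of the moment at which its call begins: read the wrist's pose just before it.
- manip.job_done(): hands the job in; it is judged then, once.
The state is a dict: "time": time; "q": joint angles; "joint_vel": joint speeds; "joint_efforts": joint torques, N m; "position": TCP position; "ee_rot": TCP orientation; "wrist_force": force on the tool from outside, world axes, zero at the start; "torque": the same for the moment, N m; "opening": finger opening in m; "gripper_force": force on a finger pad.
Only numpy, scipy, OpenCV 4.12 (cv2) and the standard library are available. Lean on these libraries where they do the work, as an engineer would, in place of code of your own. Each camera call takes 0.05 s, during which the arm holds its last target. There are 200 camera calls.

TASK

Two identical stop rails lie on the bench and one of them has a piece of square steel tube lying in it, against the rail's end plate. On that rail, slide the stop block along until it is up against the free end of the tube, then clamp it there by turning its bar knob clockwise a quarter turn, until the bar lies in line with the rail. Leave the tube where it lies and leave the other rail's stop and knob alone.

Things in the scene. Friction and masses are not known exactly. Their poses are not given: they have to be found in the camera images.
- tube: square steel tube, 40 x 40 mm, 140 mm long, loose, 0.45 kg, lying in one rail 14 mm above the bench, beside the rail's 50 mm high back fence. Origin: centre of its underside. Its y axis runs along tube and rail; +y points from the end plate (which its -y end all but touches) to its free end, at y = +70 mm, and on to the stop
- stop: aluminium stop block on the tube's rail, 64 mm across the rail, 60 mm along it, 44 mm high, its top 59 mm above the bench. Origin: centre of its underside; y along the rail, as the tube's. It meets the tube's end when its origin is 100 mm from the tube's along y. It starts 50 to 150 mm short of that; with the knob loose it slides with 2 to 4 N
- knob_grip (a point): grip point of that block's clamp knob, on its upright axis through the block's centre, 97 mm above the bench. Black knob: a 44 mm disc, 8 mm high, with an upright bar on it, 54 mm long, 14 mm thick, its top 109 mm above the bench and the disc's top 71 mm. x axis: along the bar, turning with it. Gripped across the bar's thickness from above, it can be slid and turned
- knob (a joint): turn of that knob in rad, growing clockwise seen from above: 0 = loose, bar square across the rail; 1.57 = hard stop, tight, bar in line with the rail. Starts at 0 to 0.15, stays where left. From 0.8 on it presses a shoe on the fence and the block drags ever harder; tight, it holds against some 20 N. Turning takes 0.1 to 0.3 N m
- spare_knob_grip (a point): the same point on the identical knob of the other, empty rail, which lies roughly beside the first, nearer to or farther from the robot; its stop slides freely too and is not to be moved
- spare_knob (a joint): turn of that other knob in rad, read the same way; it starts loose, at 0 to 0.15, and is to be left as it is
Things that resemble listed ones, but are neither listed nor needed, are in the scene too. Leave any brown or orange look-alike of the tube alone.

How it is judged:
On the way:
1. the stop block is up against the free end of the tube (within 10 mm) (y of knob_grip in the frame of tube below 0.11 m), for 0.2 s.
At the end, for the whole second after the job is handed in: The stop block stands within 10 mm of the tube's free end, its knob is turned clockwise to within 15 degrees of in line with the rail, and the tube lies at rest within 15 mm of where it began (y of knob_grip in the frame of tube between 0.09 and 0.11 m and value of joint knob above 1.3 rad and distance of tube from where it was at the start of the episode below 0.015 m and linear speed of tube below 0.02 m/s); the robot touches nothing.
It fails at once if the other rail's stop is moved (by more than 15 mm) or its knob turned (past 0.5 rad) (distance of spare_knob_grip from where it was at the start of the episode above 0.015 m or value of joint spare_knob above 0.5 rad).
It fails at once if the tube is shoved or knocked out of its place (by more than 30 mm) (distance of tube from where it was at the start of the episode above 0.03 m).
It also fails if it takes over 35 s, if anything falls off the work surface, if the arm or the gripper's body presses on something with over 40 N, if the wrist force passes 120 N, or if a joint passes its speed limit or range.

## Working session

There is one attempt and no reset: what is moved stays moved. The work goes in short steps, Python scripts to look and compute and a tool call to move; the robot and the scene stay as the last step left them, time stands still between calls to the robot, and variables do not carry over. Pictures are saved under pics/ and viewed, at most 10 in all, crops included, and the job is handed in when it is done.

Besides the shell and the picture viewer there is one more tool, called after "Emit:" by a JSON object that holds its "fn" and its "kwargs". jog_arm: Moves the arm, as the interface text tells. Its arguments: {"type":"object","properties":{"plan":{"type":"array","items":{"type":"object","properties":{"twist":{"type":"array","items":{"type":"number"}},"translation":{"type":"array","items":{"type":"number"}},"jaw":{"type":"number"}}}},"squeeze":{"type":"number"}},"required":["plan"]}

```bash
mkdir -p pics; ls; cat > h.py <<'E'
import numpy as np,cv2
from bench import manip
from scipy.spatial.transform import Rotation as R
def cap(n):
    o=manip.get_obs(); c=manip.capture(n)
    if 'view' in c: M=np.linalg.inv(np.array(c['view']))
    else:
        T=np.eye(4); w,x,y,z=o['ee_rot']; T[:3,:3]=R.from_quat([x,y,z,w]).as_matrix(); T[:3,3]=o['position']
        M=T@np.array(c['mount'])
    return c,M
def cloud(c,M):
    d=c['depth']; K=np.array(c['K']); v,u=np.mgrid[:d.shape[0],:d.shape[1]]
    P=np.stack([(u-K[0,2])/K[0,0]*d,-(v-K[1,2])/K[1,1]*d,-d],-1)
    W=P@M[:3,:3].T+M[:3,3]; W[d==0]=np.nan
    return W
E
python3 - <<'E'
from h import *
print(manip.get_obs(),manip.tcp_to_grasp)
ims=[]
for n in("scene","side"):
    c,M=cap(n); print(n,[k for k in c],M[:3,3],c['K'])
    np.savez(f'{n}.npz',f=c['frame'],W=cloud(c,M)); cv2.imwrite(f'pics/{n}0.png',c['frame'][...,::-1])
E
```

```text
pics
{'time': 0.0, 'q': array([-0.06818946,  0.41187787, -0.01270828,  1.59702703,  0.00557149,
        1.13431118, -0.08219237]), 'joint_vel': array([-1.36807635e-03, -7.76517544e-04, -1.08364061e-05, -2.05332411e-03,
        4.79430110e-04, -1.19075249e-04, -1.32948920e-03]), 'joint_efforts': array([-2.92756195e-04, -5.87956166e+01,  6.41712137e-01, -2.91074431e+01,
       -5.37758670e-02,  1.83686998e-02,  1.53371734e-04]), 'position': array([ 6.24622963e-01, -3.47226390e-05,  3.01829689e-01]), 'ee_rot': array([-5.29394553e-04,  7.07104388e-01,  7.07108728e-01, -5.91957110e-04]), 'wrist_force': array([-0.18826109, -0.65587467, -0.45031425]), 'torque': array([ 0.00435684, -0.04096842, -0.00966179]), 'gripper_force': 0.0, 'opening': 0.0876446897910036} 0.0613
scene ['frame', 'depth', 'K', 'view'] [ 0.76202829 -0.48041464  0.58353467] [[368.35181134   0.         319.93161991]
 [  0.         368.35181134 199.01608519]
 [  0.           0.           1.        ]]
side ['frame', 'depth', 'K', 'view'] [ 0.16605876 -0.58723384  0.46918582] [[373.45968789   0.         321.55115938]
 [  0.         373.45968789 197.2133494 ]
 [  0.           0.           1.        ]]
```

View pics/scene0.png

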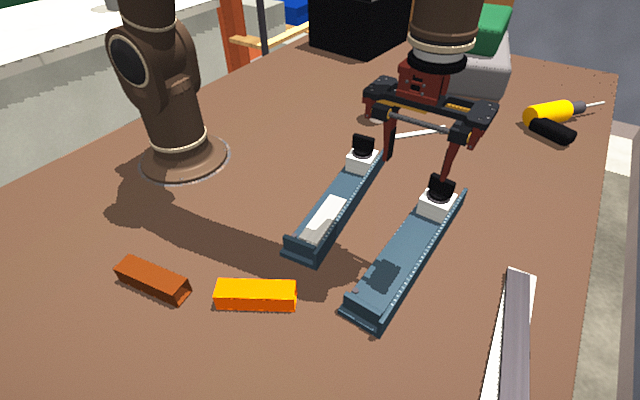

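View pics/side0.png

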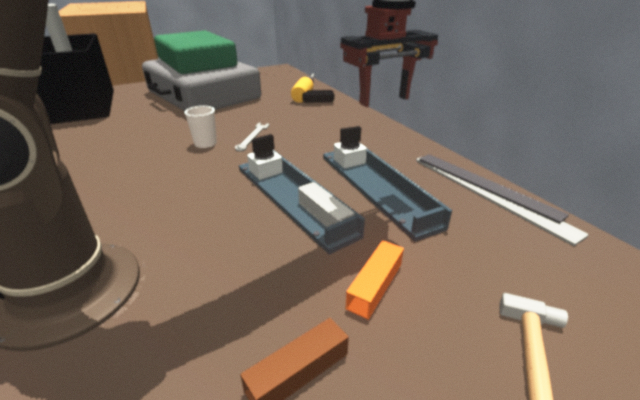

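The tube lies in the rail nearer the robot (scene px 325,215; side 325,205). Its knob is at scene (363,147) and side (263,148). The spare knob is at scene (440,190).

```bash
cat > m.py <<'E'
import sys
from h import *
def rep(f,W,c0=None):
    # dark knob points above z .075..0.115; tube: top z~.054 ; block top z~.059
    z=W[...,2]; g=f.max(-1).astype(int)
    reg=(W[...,0]>.3)&(W[...,0]<.85)&(abs(W[...,1])<.35)
    k=reg&(z>.08)&(z<.118)&(g<70)
    n,l,s,_=cv2.connectedComponentsWithStats(k.astype(np.uint8))
    for i in range(1,n):
        if s[i,4]<30: continue
        p=W[l==i]; t=p[p[:,2]>.104]
        print('knob',s[i],p.mean(0).round(4),p[:,2].max().round(4))
        if len(t)>8:
            r=cv2.minAreaRect((t[:,:2]*1000).astype(np.float32)); print('  top',len(t),np.round(r[0],1),np.round(r[1],1),round(r[2],1))
    sat=f.max(-1).astype(int)-f.min(-1)
    b=reg&(z>.045)&(z<.065)&(g>110)&(sat<60)
    n,l,s,_=cv2.connectedComponentsWithStats(b.astype(np.uint8))
    for i in range(1,n):
        if s[i,4]<60: continue
        p=W[l==i]; r=cv2.minAreaRect((p[:,:2]*1000).astype(np.float32))
        print('light',s[i],p.mean(0).round(4),np.round(r[0],1),np.round(r[1],1),round(r[2],1))
E
python3 - <<'E'
from m import *
for n in('scene','side'):
    d=np.load(n+'.npz'); print(n); rep(d['f'],d['W'])
c,M=cap('wrist'); W=cloud(c,M); cv2.imwrite('pics/w0.png',c['frame'][...,::-1]); print('wrist'); rep(c['frame'],W)
E
```

```text
scene
knob [353 134  21  17 261] [0.4352 0.1955 0.097 ] 0.1101
  top 82 [432.6 198.8] [51.2 14.4] 10.2
knob [428 173  28  23 335] [0.6467 0.1424 0.0967] 0.1096
  top 103 [646.2 146.7] [15.2 51.3] 80.6
light [ 298  149   85   97 1580] [0.4679 0.0261 0.0534] [451.1  73.7] [ 74.  361.3] 6.6
light [ 379  188   89  136 1098] [0.6668 0.0362 0.0522] [645.3  20. ] [398.3  73.9] 88.2
light [343 292  39  24 191] [ 0.6319 -0.1639  0.0502] [ 631.1 -163.7] [10.  69.7] 88.5
side
knob [341 127  20  14 225] [0.6411 0.1418 0.0958] 0.1105
  top 54 [642.2 142.5] [10.3 48.7] 84.0
knob [252 135  22  18 260] [0.4291 0.193  0.0961] 0.1099
  top 68 [429.8 194.6] [49.2 10.2] 4.3
light [334 143 117  74 568] [0.6481 0.0297 0.0536] [643.9  -1.9] [352.2  77.3] 87.8
light [ 247  150  107   71 1401] [0.461  0.0226 0.0544] [452.2  61.7] [ 74.7 339.4] 6.8
wrist
knob [317   0  70  15 648] [0.648  0.1419 0.0961] 0.1095
  top 183 [653.1 140.9] [ 4.6 32.6] 89.3
light [ 137    0   68  270 6777] [ 0.4738 -0.003   0.053 ] [468.6  25.5] [ 49.9 259.3] 6.5
light [ 310    0   86  312 3927] [0.6636 0.0655 0.0536] [ 6.453e+02 -5.000e-01] [315.7  74.1] 88.4
```

View pics/w0.png

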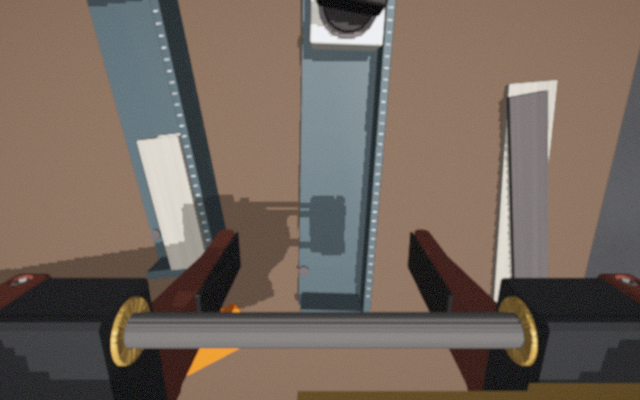

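Wrist view: the tube is at px (170,200) in the left rail, and the spare rail is in the centre with its knob at (348,10). Next I measure the rail axis and the tube's free end.

```bash
cat > t.py <<'E'
from m import *
def tube(f,W):
    sat=f.max(-1).astype(int)-f.min(-1)
    P=W[(W[...,2]>.045)&(W[...,2]<.0635)&(f.min(-1)>135)&(sat<45)&(W[...,0]>.38)&(W[...,0]<.56)&(abs(W[...,1])<.28)]
    a=np.radians(96.7); e=np.array([np.cos(a),np.sin(a)]); n=np.array([e[1],-e[0]])
    s=P[:,:2]@e; x=P[:,:2]@n
    h,ed=np.histogram(s,bins=np.arange(-.15,.3,.01)); print(dict(zip((ed[:-1]*1000).round().astype(int).tolist(),h.tolist())))
    for nm,m in (('tube',P[:,2]<.0567),('block',P[:,2]>=.0567)):
        if m.sum()>20: print(nm,m.sum(),'s',np.percentile(s[m],[1,50,99]).round(4),'x',np.percentile(x[m],[1,50,99]).round(4),'z',np.median(P[m,2]).round(4))
    return e,n
E
python3 - <<'E'
from t import *
for n in('scene','side'):
    d=np.load(n+'.npz'); print(n); e,N=tube(d['f'],d['W'])
c,M=cap('wrist'); tube(c['frame'],cloud(c,M))
k=np.array([.431,.1965]); print('knob s,x',k@e,k@N)
E
```

```text
scene
{-150: 82, -140: 72, -130: 79, -120: 70, -110: 70, -100: 70, -90: 68, -80: 71, -70: 71, -60: 77, -50: 71, -40: 66, -30: 65, -20: 5, -10: 5, 0: 5, 10: 5, 20: 3, 30: 6, 40: 3, 50: 6, 60: 2, 70: 4, 80: 3, 90: 2, 100: 4, 110: 94, 120: 82, 130: 37, 140: 23, 150: 23, 160: 15, 170: 13, 180: 0, 190: 0, 200: 1, 210: 0, 220: 0, 230: 0, 240: 0, 250: 0, 260: 0, 270: 0, 280: 0}
tube 1203 s [-0.1581 -0.078   0.1593] x [0.4312 0.4666 0.4912] z 0.0538
block 145 s [-0.0014  0.1294  0.1748] x [0.4207 0.4667 0.4835] z 0.0583
side
{-150: 58, -140: 61, -130: 59, -120: 56, -110: 61, -100: 57, -90: 57, -80: 56, -70: 65, -60: 57, -50: 56, -40: 54, -30: 50, -20: 12, -10: 4, 0: 1, 10: 3, 20: 4, 30: 2, 40: 0, 50: 0, 60: 1, 70: 1, 80: 0, 90: 0, 100: 0, 110: 104, 120: 60, 130: 28, 140: 15, 150: 13, 160: 15, 170: 11, 180: 0, 190: 0, 200: 0, 210: 0, 220: 0, 230: 0, 240: 0, 250: 0, 260: 0, 270: 0, 280: 0}
tube 916 s [-0.1574 -0.0804  0.1451] x [0.4212 0.463  0.4924] z 0.055
block 163 s [-0.1321  0.1263  0.1747] x [0.4194 0.4368 0.4823] z 0.0595
{-150: 253, -140: 313, -130: 331, -120: 343, -110: 340, -100: 355, -90: 372, -80: 395, -70: 413, -60: 421, -50: 429, -40: 438, -30: 453, -20: 114, -10: 15, 0: 14, 10: 15, 20: 14, 30: 17, 40: 16, 50: 19, 60: 17, 70: 17, 80: 15, 90: 19, 100: 0, 110: 0, 120: 0, 130: 0, 140: 0, 150: 0, 160: 0, 170: 0, 180: 0, 190: 0, 200: 0, 210: 0, 220: 0, 230: 0, 240: 0, 250: 0, 260: 0, 270: 0, 280: 0}
tube 5255 s [-0.153  -0.0747  0.0659] x [0.4443 0.4648 0.4909] z 0.054
knob s,x 0.14487294494449993 0.45098234979110646
```

Emit:
{"fn": "jog_arm", "kwargs": {"plan": [{"translation":[24.5,-24.2,0],"twist":[0,0,0],"jaw":-1},{"translation":[24.5,-24.2,0],"twist":[0,0,0],"jaw":-1},{"translation":[24.5,-24.2,0],"twist":[0,0,0],"jaw":-1},{"translation":[24.5,-24.2,0],"twist":[0,0,0],"jaw":-1},{"translation":[24.5,-24.2,0],"twist":[0,0,0],"jaw":-1},{"translation":[24.5,-24.2,0],"twist":[0,0,0],"jaw":-1},{"translation":[24.5,-24.2,0],"twist":[0,0,0],"jaw":-1},{"translation":[24.5,-24.2,0],"twist":[0,0,0],"jaw":-1},{"translation":[0,0,0],"twist":[0,0,-8.5],"jaw":-1},{"translation":[0,0,0],"twist":[0,0,-8.5],"jaw":-1},{"translation":[0,0,0],"twist":[0,0,-8.5],"jaw":-1},{"translation":[0,0,0],"twist":[0,0,-8.5],"jaw":-1},{"translation":[0,0,0],"twist":[0,0,-8.5],"jaw":-1},{"translation":[0,0,0],"twist":[0,0,-8.5],"jaw":-1},{"translation":[0,0,0],"twist":[0,0,-8.5],"jaw":-1},{"translation":[0,0,0],"twist":[0,0,-8.5],"jaw":-1},{"translation":[0,0,0],"twist":[0,0,-8.5],"jaw":-1},{"translation":[0,0,0],"twist":[0,0,-8.5],"jaw":-1},{"translation":[0,0,0],"twist":[0,0,-8.5],"jaw":-1}]}}

```text
time: 2.1
position: [0.4313, 0.1959, 0.3026]
ee_rot: [-0.0, -0.034, 0.999, -0.0]
wrist_force: [0.3, -0.5, 0.3]
opening: 0.0874
gripper_force: 0.0
```

```bash
cat > w.py <<'E'
from t import *
import sys
o=manip.get_obs(); w,x,y,z=o['ee_rot']; T=R.from_quat([x,y,z,w]).as_matrix()
print('t',o['time'],'q',o['q'].round(2),'pos',o['position'].round(4),'tooly deg',np.degrees(np.arctan2(T[1,1],T[0,1])).round(2),'zaxis',T[:,2].round(3),'F',o['wrist_force'].round(1),'op',o['opening'])
for n in sys.argv[1:]:
    c,M=cap(n); W=cloud(c,M); print(n); rep(c['frame'],W); tube(c['frame'],W)
    cv2.imwrite(f"pics/{n}_{o['time']:.1f}.png",c['frame'][...,::-1])
E
python3 w.py wrist; ls pics
```

```text
t 2.1 q [-0.23  0.17 -0.33  1.93  0.07  1.05  1.04] pos [0.4313 0.1959 0.3026] tooly deg 93.85 zaxis [-0. -0. -1.] F [ 0.3 -0.5  0.3] op 0.08738473445845239
wrist
knob [321 154  18  64 680] [0.4218 0.2002 0.1059] 0.1097
  top 602 [430.2 201.5] [50.8 14. ] 5.9
knob [256 349  23  51 665] [0.6306 0.1518 0.1029] 0.1099
  top 445 [639.5 150.3] [14.  44.1] 80.0
light [    6   142   394    86 10647] [0.4646 0.0352 0.0538] [451.4  74.6] [ 79.8 399.9] 5.6
light [191 349  69  27 480] [0.6735 0.1008 0.0534] [678.6 100. ] [46.6 85.2] 28.9
light [275 349  55  32 464] [0.6701 0.1828 0.0553] [669.1 192.4] [63.5 55. ] 72.6
{-150: 382, -140: 387, -130: 406, -120: 402, -110: 395, -100: 406, -90: 401, -80: 403, -70: 402, -60: 408, -50: 402, -40: 411, -30: 403, -20: 145, -10: 17, 0: 23, 10: 18, 20: 21, 30: 26, 40: 23, 50: 28, 60: 34, 70: 32, 80: 47, 90: 45, 100: 55, 110: 57, 120: 598, 130: 322, 140: 109, 150: 101, 160: 338, 170: 613, 180: 62, 190: 58, 200: 55, 210: 62, 220: 5, 230: 0, 240: 0, 250: 0, 260: 0, 270: 0, 280: 0}
tube 6654 s [-0.1567 -0.0743  0.2101] x [0.444  0.4677 0.493 ] z 0.054
block 1772 s [0.1204 0.151  0.1794] x [0.4207 0.4425 0.4835] z 0.0587
scene0.png
side0.png
w0.png
wrist_2.1.png
```

Emit:
{"fn": "jog_arm", "kwargs": {"plan": [{"translation":[1,5,20],"twist":[0,0,-2],"jaw":-1},{"translation":[0,0,30],"twist":[0,0,0],"jaw":-1},{"translation":[0,0,30],"twist":[0,0,0],"jaw":-1},{"translation":[0,0,30],"twist":[0,0,0],"jaw":-1},{"translation":[0,0,20],"twist":[0,0,0],"jaw":-1},{"translation":[0,0,14],"twist":[0,0,0],"jaw":-1},{"translation":[0,0,0],"twist":[0,0,0],"jaw":-1}]}}

```text
time: 2.85
position: [0.4291, 0.2004, 0.1569]
ee_rot: [-0.002, -0.047, 0.999, -0.001]
wrist_force: [0.5, -0.1, 0.5]
opening: 0.088
gripper_force: 0.0
```

Emit:
{"fn": "jog_arm", "kwargs": {"plan": [{"translation":[0,0,0],"twist":[0,0,0],"jaw":1},{"translation":[0,0,0],"twist":[0,0,0],"jaw":1},{"translation":[0,0,0],"twist":[0,0,0],"jaw":1},{"translation":[0,0,0],"twist":[0,0,0],"jaw":1},{"translation":[0,0,0],"twist":[0,0,0],"jaw":1},{"translation":[0,0,0],"twist":[0,0,0],"jaw":1},{"translation":[0,0,0],"twist":[0,0,0],"jaw":1},{"translation":[0,0,0],"twist":[0,0,0],"jaw":1}], "squeeze": 25}}

```text
time: 3.65
position: [0.4301, 0.2009, 0.1587]
ee_rot: [0.0, -0.048, 0.999, -0.0]
wrist_force: [-0.1, 0.5, -0.2]
opening: 0.0273
gripper_force: 0.0
```

```bash
python3 w.py wrist
```

```text
t 3.65 q [-0.28  0.37 -0.31  2.08  0.17  0.71  0.96] pos [0.4301 0.2009 0.1587] tooly deg 95.5 zaxis [ 0. -0. -1.] F [-0.1  0.5 -0.2] op 0.027337608067983125
wrist
knob [ 308  204   33  109 3253] [0.4211 0.2008 0.1054] 0.1097
  top 2747 [426.  201.2] [43.9 13.8] 6.0
knob [350 231  12  70 389] [0.4237 0.2146 0.1009] 0.1179
  top 177 [425.8 214.6] [18.5  1.6] 0.3
knob [286 233  12  73 392] [0.427  0.1869 0.1012] 0.118
  top 182 [429.7 187.4] [17.6  1.7] 10.7
light [ 270  177  108   76 3470] [0.4085 0.1997 0.0575] [420.7 200.5] [42.9 60.1] 6.3
light [   0  221  161   75 3898] [0.4673 0.0363 0.0524] [466.2  51.9] [49.2 97.6] 4.7
light [294 272  16  21 253] [0.4658 0.1911 0.0546] [464.7 191.8] [ 9.4 22.3] 86.9
light [341 272  12  20 192] [0.4629 0.2184 0.0546] [461.5 218.3] [21.2  7.1] 8.6
{-150: 0, -140: 0, -130: 0, -120: 0, -110: 0, -100: 0, -90: 0, -80: 0, -70: 0, -60: 9, -50: 483, -40: 794, -30: 810, -20: 371, -10: 52, 0: 66, 10: 81, 20: 80, 30: 83, 40: 31, 50: 0, 60: 0, 70: 0, 80: 0, 90: 0, 100: 0, 110: 0, 120: 781, 130: 646, 140: 289, 150: 292, 160: 589, 170: 858, 180: 7, 190: 0, 200: 0, 210: 0, 220: 0, 230: 0, 240: 0, 250: 0, 260: 0, 270: 0, 280: 0}
tube 3292 s [-0.0487 -0.0255  0.1755] x [0.4201 0.4633 0.4931] z 0.0539
block 3030 s [0.1207 0.1504 0.1795] x [0.4202 0.4285 0.4823] z 0.0585
```

Emit:
{"fn": "jog_arm", "kwargs": {"plan": [{"translation":[0,0,0],"twist":[0,0,0],"jaw":1},{"translation":[0,0,0],"twist":[0,0,0],"jaw":1},{"translation":[0,0,0],"twist":[0,0,0],"jaw":1},{"translation":[0,0,0],"twist":[0,0,0],"jaw":1}]}}

```text
time: 4.1
position: [0.4301, 0.201, 0.1586]
ee_rot: [0.0, -0.048, 0.999, 0.0]
wrist_force: [-0.0, 0.3, 0.2]
opening: 0.014
gripper_force: 25.0
```

Emit:
{"fn": "jog_arm", "kwargs": {"plan": [{"translation":[-0.1,-5,0],"twist":[0,0,0],"jaw":1},{"translation":[-0.3,-12,0],"twist":[0,0,0],"jaw":1},{"translation":[-0.3,-12,0],"twist":[0,0,0],"jaw":1},{"translation":[-0.3,-12,0],"twist":[0,0,0],"jaw":1},{"translation":[-0.3,-12,0],"twist":[0,0,0],"jaw":1},{"translation":[-0.3,-12,0],"twist":[0,0,0],"jaw":1},{"translation":[-0.3,-12,0],"twist":[0,0,0],"jaw":1},{"translation":[-0.3,-12,0],"twist":[0,0,0],"jaw":1},{"translation":[-0.3,-12,0],"twist":[0,0,0],"jaw":1},{"translation":[-0.2,-10,0],"twist":[0,0,0],"jaw":1},{"translation":[-0.2,-10,0],"twist":[0,0,0],"jaw":1},{"translation":[-0.1,-5,0],"twist":[0,0,0],"jaw":1},{"translation":[0,0,0],"twist":[0,0,0],"jaw":1}]}}

```text
time: 5.4
position: [0.4448, 0.0739, 0.1586]
ee_rot: [-0.001, -0.047, 0.999, -0.001]
wrist_force: [-4.5, -2.5, 4.5]
opening: 0.014
gripper_force: 25.0
```

```bash
python3 w.py wrist
```

```text
t 5.4 q [-0.04  0.33 -0.28  2.14  0.14  0.69  1.25] pos [0.4448 0.0739 0.1586] tooly deg 95.41 zaxis [-0.001 -0.002 -1.   ] F [-4.5 -2.5  4.5] op 0.014034681011735491
wrist
knob [ 283  204   82  109 4442] [0.4358 0.0732 0.1048] 0.118
  top 3419 [440.6  71.4] [31.1 44.8] 77.2
light [    0   176   263   121 16126] [ 0.4703 -0.0405  0.0535] [474.  -40.5] [158.4  75.2] 84.7
light [ 269  177  108  101 4045] [0.4282 0.0725 0.0577] [446.8  75. ] [66.5 61.9] 6.6
light [ 458  277  137   13 1395] [0.4693 0.2047 0.0501] [469.7 204.7] [ 8.8 85.6] 6.5
{-150: 945, -140: 1055, -130: 1042, -120: 1046, -110: 1050, -100: 1034, -90: 1018, -80: 1037, -70: 1003, -60: 883, -50: 884, -40: 899, -30: 900, -20: 237, -10: 912, 0: 418, 10: 247, 20: 222, 30: 361, 40: 981, 50: 203, 60: 0, 70: 0, 80: 0, 90: 0, 100: 0, 110: 27, 120: 28, 130: 27, 140: 27, 150: 28, 160: 30, 170: 27, 180: 27, 190: 0, 200: 0, 210: 0, 220: 0, 230: 0, 240: 0, 250: 0, 260: 0, 270: 0, 280: 0}
tube 13951 s [-0.1561 -0.0884  0.1363] x [0.444  0.4627 0.4904] z 0.0541
block 3269 s [-0.0078  0.0236  0.051 ] x [0.4199 0.4294 0.4737] z 0.0585
```

Emit:
{"fn": "jog_arm", "kwargs": {"plan": [{"translation":[0.3,-3,0],"twist":[0,0,0],"jaw":1},{"translation":[0.2,-3,0],"twist":[0,0,0],"jaw":1},{"translation":[0,-1.5,0],"twist":[0,0,0],"jaw":1},{"translation":[0,0,0],"twist":[0,0,0],"jaw":1}]}}

```text
time: 5.85
position: [0.4454, 0.0677, 0.1586]
ee_rot: [-0.0, -0.048, 0.999, -0.0]
wrist_force: [-3.1, -0.4, 2.8]
opening: 0.0138
gripper_force: 25.0
```

Emit:
{"fn": "jog_arm", "kwargs": {"plan": [{"translation":[0,-1,0],"twist":[0,0,0],"jaw":1},{"translation":[0,-1,0],"twist":[0,0,0],"jaw":1},{"translation":[0,0,0],"twist":[0,0,0],"jaw":1}]}}

```text
time: 6.15
position: [0.4456, 0.0663, 0.1586]
ee_rot: [-0.0, -0.048, 0.999, -0.0]
wrist_force: [-3.3, 1.4, 1.5]
opening: 0.0139
gripper_force: 25.0
```

Emit:
{"fn": "jog_arm", "kwargs": {"plan": [{"translation":[0,-1,0],"twist":[0,0,0],"jaw":1},{"translation":[0,-1,0],"twist":[0,0,0],"jaw":1},{"translation":[0,0,0],"twist":[0,0,0],"jaw":1}]}}

```text
time: 6.45
position: [0.4458, 0.0643, 0.1586]
ee_rot: [0.0, -0.048, 0.999, 0.0]
wrist_force: [-4.3, 2.4, 1.0]
opening: 0.0137
gripper_force: 25.0
```

Emit:
{"fn": "jog_arm", "kwargs": {"plan": [{"translation":[0,-1,0],"twist":[0,0,0],"jaw":1},{"translation":[0,-1,0],"twist":[0,0,0],"jaw":1},{"translation":[0,0,0],"twist":[0,0,0],"jaw":1}]}}

```text
time: 6.75
position: [0.4459, 0.0633, 0.1586]
ee_rot: [0.0, -0.048, 0.999, 0.001]
wrist_force: [-4.1, 6.0, 0.2]
opening: 0.0137
gripper_force: 25.0
```

```bash
python3 w.py wrist; ls pics
```

```text
t 6.75 q [-0.01  0.33 -0.28  2.14  0.14  0.69  1.28] pos [0.4459 0.0633 0.1586] tooly deg 95.54 zaxis [ 0.     0.001 -1.   ] F [-4.1  6.   0.2] op 0.013739194671308495
wrist
knob [ 284  204   81  109 4460] [0.4369 0.0628 0.1048] 0.118
  top 3420 [441.7  61. ] [30.6 44.5] 77.6
light [   10   175   367   121 20346] [ 0.4623 -0.0222  0.0543] [459.7  -9.6] [ 79.4 213.3] 5.4
light [ 458  278  137   12 1386] [0.4704 0.1948 0.0501] [470.7 194.6] [ 8.8 87. ] 6.5
{-150: 1028, -140: 1045, -130: 1056, -120: 1054, -110: 1050, -100: 1018, -90: 1041, -80: 1008, -70: 879, -60: 900, -50: 900, -40: 899, -30: 911, -20: 1012, -10: 408, 0: 246, 10: 226, 20: 378, 30: 1009, 40: 160, 50: 0, 60: 0, 70: 0, 80: 0, 90: 0, 100: 26, 110: 26, 120: 27, 130: 25, 140: 28, 150: 28, 160: 25, 170: 25, 180: 3, 190: 0, 200: 0, 210: 0, 220: 0, 230: 0, 240: 0, 250: 0, 260: 0, 270: 0, 280: 0}
tube 14021 s [-0.1574 -0.0912  0.1223] x [0.4441 0.4628 0.4903] z 0.0541
block 3297 s [-0.0183  0.0131  0.0408] x [0.4198 0.4294 0.4735] z 0.0585
scene0.png
side0.png
w0.png
wrist_2.1.png
wrist_3.6.png
wrist_5.4.png
wrist_6.8.png
```

Emit:
{"fn": "jog_arm", "kwargs": {"plan": [{"translation":[0,0,0],"twist":[0,0,5],"jaw":1},{"translation":[0,0,0],"twist":[0,0,7],"jaw":1},{"translation":[0,0,0],"twist":[0,0,7],"jaw":1},{"translation":[0,0,0],"twist":[0,0,7],"jaw":1},{"translation":[0,0,0],"twist":[0,0,7],"jaw":1},{"translation":[0,0,0],"twist":[0,0,7],"jaw":1},{"translation":[0,0,0],"twist":[0,0,7],"jaw":1},{"translation":[0,0,0],"twist":[0,0,7],"jaw":1},{"translation":[0,0,0],"twist":[0,0,7],"jaw":1},{"translation":[0,0,0],"twist":[0,0,7],"jaw":1},{"translation":[0,0,0],"twist":[0,0,7],"jaw":1},{"translation":[0,0,0],"twist":[0,0,5],"jaw":1},{"translation":[0,0,0],"twist":[0,0,0],"jaw":1}], "squeeze": 35}}

```text
time: 8.1
position: [0.4467, 0.0647, 0.1587]
ee_rot: [0.0, 0.606, 0.796, 0.002]
wrist_force: [0.2, 11.1, -5.2]
opening: 0.014
gripper_force: 35.0
```

```bash
python3 w.py wrist; python3 -c "
from h import *
print(manip.get_obs()['torque'])"
```

```text
t 8.1 q [-0.28  0.32  0.03  2.15 -0.02  0.67  0.04] pos [0.4467 0.0647 0.1587] tooly deg 15.46 zaxis [ 0.002  0.002 -1.   ] F [ 0.2 11.1 -5.2] op 0.013982996614659139
wrist
knob [ 299  204   49  109 3720] [0.4443 0.0733 0.1054] 0.1179
  top 3079 [445.1  68.8] [19.7 44.2] 13.3
knob [287 231   9  26  41] [0.4287 0.0718 0.0945] 0.1083
light [ 264    0  184  276 7609] [0.4557 0.1045 0.0549] [446.2 115.3] [ 74.  162.5] 6.4
light [610 159  30  63 939] [0.6122 0.1322 0.0518] [611.9 136.5] [ 8.6 34.2] 10.2
light [ 297  349   53   43 2134] [ 0.4735 -0.0324  0.054 ] [475.  -33.2] [36.4 41. ] 10.9
{-150: 0, -140: 0, -130: 0, -120: 0, -110: 281, -100: 589, -90: 606, -80: 569, -70: 49, -60: 0, -50: 2, -40: 0, -30: 0, -20: 163, -10: 331, 0: 368, 10: 372, 20: 699, 30: 1731, 40: 842, 50: 45, 60: 44, 70: 46, 80: 51, 90: 47, 100: 50, 110: 49, 120: 49, 130: 47, 140: 52, 150: 0, 160: 0, 170: 0, 180: 0, 190: 0, 200: 0, 210: 0, 220: 0, 230: 0, 240: 0, 250: 0, 260: 0, 270: 0, 280: 0}
tube 3316 s [-0.105  -0.0769  0.141 ] x [0.424  0.4688 0.4921] z 0.0539
block 3766 s [-0.0157  0.0303  0.041 ] x [0.4199 0.4422 0.4827] z 0.0585
[ 2.36526627  0.07438223 -0.02571562]
```

Emit:
{"fn": "jog_arm", "kwargs": {"plan": [{"translation":[0,0,0],"twist":[0,0,4],"jaw":1},{"translation":[0,0,0],"twist":[0,0,3],"jaw":1},{"translation":[0,0,0],"twist":[0,0,2],"jaw":1},{"translation":[0,0,0],"twist":[0,0,1.5],"jaw":1},{"translation":[0,0,0],"twist":[0,0,0],"jaw":1}]}}

```text
time: 8.65
position: [0.4469, 0.0648, 0.1587]
ee_rot: [0.0, 0.675, 0.738, 0.002]
wrist_force: [0.1, 9.2, -7.0]
opening: 0.014
gripper_force: 35.1
```

```bash
python3 w.py; python3 -c "
from h import *
print(manip.get_obs()['torque'])"
```

```text
t 8.65 q [-0.31  0.31  0.07  2.16 -0.04  0.67 -0.12] pos [0.4469 0.0648 0.1587] tooly deg 5.17 zaxis [ 0.003  0.002 -1.   ] F [ 0.1  9.2 -7. ] op 0.013977894179829354
[2.32177998 0.01846259 0.54839337]
```

Emit:
{"fn": "jog_arm", "kwargs": {"plan": [{"translation":[0,0,0],"twist":[0,0,0],"jaw":-0.2},{"translation":[0,0,0],"twist":[0,0,0],"jaw":-0.2},{"translation":[0,0,0],"twist":[0,0,0],"jaw":-0.2},{"translation":[0,0,0],"twist":[0,0,0],"jaw":-0.2},{"translation":[0,0,0],"twist":[0,0,0],"jaw":-0.2},{"translation":[0,0,0],"twist":[0,0,0],"jaw":-0.2},{"translation":[0,0,-5],"twist":[0,0,0],"jaw":-0.2},{"translation":[0,0,-15],"twist":[0,0,0],"jaw":-0.2},{"translation":[0,0,-25],"twist":[0,0,0],"jaw":-0.2},{"translation":[0,0,-30],"twist":[0,0,0],"jaw":-0.2},{"translation":[0,0,-30],"twist":[0,0,0],"jaw":-0.2},{"translation":[-20,0,-20],"twist":[0,0,0],"jaw":-0.2},{"translation":[-20,0,0],"twist":[0,0,0],"jaw":-0.2},{"translation":[-20,0,0],"twist":[0,0,0],"jaw":-0.2},{"translation":[0,0,0],"twist":[0,0,0],"jaw":-0.2}]}}

```text
time: 10.15
position: [0.4512, 0.0001, 0.2843]
ee_rot: [0.001, 0.677, 0.736, 0.0]
wrist_force: [-0.8, 0.5, -0.1]
opening: 0.0527
gripper_force: 0.0
```

```bash
python3 w.py wrist scene side; ls pics; cp pics/wrist_1*.png pics/end.png
```

```text
t 10.15 q [-0.24  0.13  0.14  2.03 -0.02  0.98 -0.  ] pos [4.512e-01 1.000e-04 2.843e-01] tooly deg 4.79 zaxis [ 0.001 -0.001 -1.   ] F [-0.8  0.5 -0.1] op 0.05270236259580758
wrist
knob [ 558    0   82   37 2328] [0.6363 0.1467 0.0999] 0.1103
  top 1163 [639.2 149.3] [14.  45.4] 81.5
knob [315  77  20  71 575] [0.4458 0.0648 0.1075] 0.11
  top 574 [446.5  63.9] [13.9 50.4] 5.2
light [ 294    0   79  294 9852] [ 0.4748 -0.006   0.0535] [456.6  13.4] [ 79.1 277.5] 5.6
light [ 524    0   88  278 3621] [0.6558 0.0865 0.0547] [646.1  38.9] [250.9  75.6] 88.3
light [ 287   75   37   71 1267] [0.4241 0.0628 0.0592] [429.8  61.3] [31.1 60.3] 4.7
{-150: 351, -140: 371, -130: 393, -120: 389, -110: 403, -100: 416, -90: 426, -80: 438, -70: 456, -60: 468, -50: 471, -40: 490, -30: 424, -20: 522, -10: 379, 0: 260, 10: 263, 20: 407, 30: 665, 40: 93, 50: 26, 60: 28, 70: 24, 80: 24, 90: 24, 100: 0, 110: 0, 120: 0, 130: 0, 140: 0, 150: 0, 160: 0, 170: 0, 180: 0, 190: 0, 200: 0, 210: 0, 220: 0, 230: 0, 240: 0, 250: 0, 260: 0, 270: 0, 280: 0}
tube 6224 s [-0.1582 -0.0797  0.0714] x [0.4441 0.4665 0.4916
[... 1388 characters left out ...]
0.0263  0.0545] [461.2 -16.3] [ 80.7 215.9] 4.9
{-150: 77, -140: 71, -130: 65, -120: 64, -110: 59, -100: 63, -90: 55, -80: 59, -70: 60, -60: 59, -50: 51, -40: 57, -30: 104, -20: 102, -10: 42, 0: 24, 10: 18, 20: 23, 30: 17, 40: 0, 50: 0, 60: 0, 70: 0, 80: 0, 90: 0, 100: 0, 110: 0, 120: 0, 130: 1, 140: 0, 150: 0, 160: 0, 170: 1, 180: 0, 190: 0, 200: 0, 210: 0, 220: 0, 230: 0, 240: 0, 250: 0, 260: 0, 270: 0, 280: 0}
tube 945 s [-0.1607 -0.0921  0.0191] x [0.4197 0.4645 0.4927] z 0.055
block 220 s [-0.1233 -0.0117  0.0368] x [0.419  0.4347 0.4822] z 0.0594
scene0.png
scene_10.2.png
side0.png
side_10.2.png
w0.png
wrist_10.2.png
wrist_2.1.png
wrist_3.6.png
wrist_5.4.png
wrist_6.8.png
wrist_8.1.png
```

View pics/end.png

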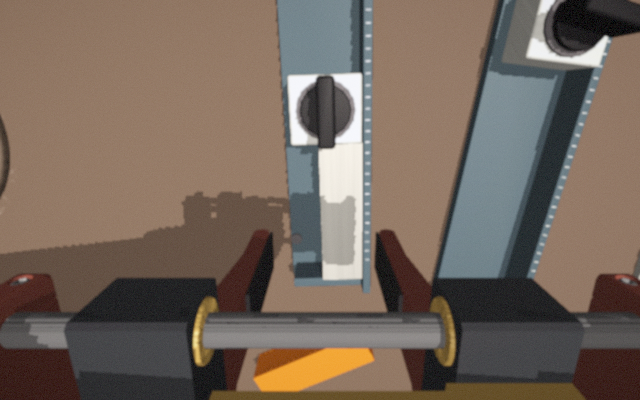

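The block (325,110) sits flush against the tube's end at row 145. The bar is in line with the rail to within about 2°, the spare rail hasn't moved, and the robot is clear, so I'm handing in.

```bash
python3 -c "
from bench import manip
print(manip.job_done())"
```

```text
the job is handed in; nothing more can be done
None
```

The job is handed in: the stop block is against the tube's free end and clamped with its bar in line with the rail, and the final pictures show the tube and the other rail's stop and knob where they were; no verdict came back.

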